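Clear the jar, pull out the pantry tray and start the timer

TASK

Start the kitchen timer at the back of the pantry shelf: first take the green jar away from in front of the closed blue tray and stand it upright on the cork mat, then pull the tray out to its stop, and press the timer's red plunger head down to its stop, without forcing it, and let it spring back. Leave the tray pulled out, and leave the battery box, the bulb and the tin as they stand.

Things in the scene. Friction and masses are not known exactly. Their poses are not given: they have to be found in the camera images.
- shelf: Fixed aluminium rail shelf, 360 wide (y), 260 deep (x). Origin on the worktop under the middle of its front edge; x points to its back, away from the robot. Slatted rails along y, 250 to 264 above the worktop; end beams from 238; posts 20 square centred at y = +-170. Open at the front below the rails: reach in with a tilted tool, for a gripper held straight down hits the front rail
- jar: Green glass jar with a metal lid, closed, 56 in diameter, 100 high, about 0.3 kg, standing on the worktop under the shelf's front rail, just in front of the tray, so the tray cannot come out. Origin at the centre of its underside, z up
- mat: Round cork mat fixed on the worktop, 120 in diameter, 6 thick, to the left or right of the tray. Origin at the centre of its underside: its top lies 6 above
- tray_rim (a point): Top middle of the low front wall of the blue plastic tray, 38 above the worktop; axes as the shelf's. Tray 180 wide, 200 deep; front wall 5 thick, 26 above the tray's floor; floor 12, other walls 48 above the worktop. No handle: hook the front wall from inside with closed fingertips and draw. 60 of free floor lies between front wall and timer
- tray (a joint): How far the tray is pulled out, in m: 0 fully in, 0.21 at its stop. It slides along the shelf's -x (towards the robot) with about 4 N of friction and stays where it is left; it starts at up to 0.015
- timer: White timer fixed in the tray: round shell 68 wide, 55 high, grey winding collar, red plunger head (32 wide, 6 thick), all on one upright axis. Origin on that axis on the tray's floor, z up. The collar climbs as it is wound, so the released head's top stands 88 to 114 above the origin, unmeasured: feel for it. With the tray out the timer's axis is 60 in front of the shelf's edge
- plunger (a joint): How far the plunger head is pressed down below its released height, in m: 0 released, 0.010 at its stop. A spring pushes back with about 1.5 N at first and 6 N at the stop, and returns it. The stop is rigid: a push of over 30 N there harms the timer
- battery_box: Bystander: wooden box of AAA cells with its sliding lid part open, 110 x 70, 38 high, loose. Origin at the centre of its underside
- bulb: Bystander: frosted bulb upright in an open cardboard sleeve, 62 square, 118 high, loose. Origin at the centre of its underside
- tin: Bystander: closed tin with a paper label, 72 in diameter, 90 high, loose. Origin at the centre of its underside

How it is judged:
By the outcome, as a careful person would: the job done as asked, in the order asked, and still so for the second after the job is handed in, with the robot touching nothing.
It also fails if it takes over 58 s, if anything falls off the work surface, if the arm or the gripper's body presses on something with over 40 N, if the wrist force passes 120 N, or if a joint passes its speed limit or range.

ROBOT

A 6-joint arm with a two-finger parallel gripper is mounted at the origin on the work surface. World frame = base frame: x ahead of the robot, y to its left, z up, the work surface at z = 0. Lengths are in m, angles in degrees, forces in N, time in s.
With the tool pointing down it reaches from about 0.375 to 0.825 m from the base axis. Payload 5.5 kg.
Tool frame: the origin (TCP) lies at the very end of the fingers, on their centre line; the grasp point (between the pads) lies 19 mm behind it (env.grip_depth is the distance from the TCP to the grasp point, in m); z points along the fingers, y is the line along which they close (so a half turn about z gives the same grasp; the last joint's range is limited). The gripper opens to 85 mm and grips with 20 to 120 N. Pads are 22 mm wide; open, the fingers measure 114 mm over their backs; the gripper's body (76 mm by 85 mm) begins 54 mm behind the grasp point. The pads swing forward as they close: fully open they stand 13 mm farther back than shut.
Start: joints at [-72.193, 17.962, -2.699, 69.339, 0, 90], TCP at [0.183, -0.571, 0.231] pointing down, gripper open.
Joint ranges: [-152.73, 152.73], [-39.44, 99.34], [-58.76, 71.6], [-118.89, 123.64], [-81.53, 83.1], [-180, 180]. Speed limits (degrees/s): [136.94, 136.94, 172.46, 180, 180, 180].

INTERFACE

Orientations are given as [roll, pitch, yaw] about the fixed x, y, z axes, in that order (R = Rz(yaw) Ry(pitch) Rx(roll)).
In Python, from cell import env gives the robot as it stands.
- The arm moves only by the tool jog_arm, never from a script. Its arguments are lists of equal length, an entry for each row: "xyz": the shift along the tool's x, y, z in m, a list of three; "yaw": the turn about the tool's z in rad; "gripper": the opening, from 0 (shut) to 1 (fully open). A call has 1 to 8 rows; each row is the pose to reach, as a shift and turn from the pose commanded when the call began, along the tool's axes at that moment; what a row does not reach only later rows make up. A row lasts 1/10 s, in which the tool goes at most 50 mm and 8.59 degrees, less where a joint would pass 70% of its speed; a pose out of reach is approached as far as the arm can. A call with a gripper value outside its range is refused whole. The fingers move at their own pace and stop on an object; the grip force is fixed at half the most. Time passes only in rows, so rows that repeat a pose let the fingers close. It gives the time, the measured TCP pose, the force, the opening and the grip force at its end, in the units of the state.
- env.get_state(): the state, without advancing time (a new reading comes with each control period).
- env.snapshot(name): name is "scene" or "top" or "wrist"; returns the picture (400x640x3 uint8, red, green, blue); there is no depth.
- env.camera_info(name): a dict with "K" (3x3 intrinsics, pixels), "R" (3x3) and "t" (3): a world point X has camera coordinates R X + t. Camera axes: x right, y down, z forward; pixel columns grow to the right and rows downward; lengths in m; the calibration is good to about 2 mm. A picture is of the moment at which its call begins: read the wrist's pose just before it. camera_info takes no time and is no camera call; for the wrist camera it gives the pose at the moment of the call.
- env.job_done(): hands the job in; it is judged then, once.
The state is a dict: "time": time; "qpos": joint angles; "joint_vel": joint speeds; "joint_torque": joint torques, N m; "ee_pos": TCP position; "orientation": TCP orientation; "wrist_force": force on the tool from outside, world axes, zero at the start; "wrist_torque": the same for the moment, N m; "gripper_width": finger opening in m; "grasp_force": force on a finger pad.
Only numpy, scipy, OpenCV 4.12 (cv2) and the standard library are available. Lean on these libraries where they do the work, as an engineer would, in place of code of your own. Each camera call takes 0.05 s, during which the arm holds its last target. There are 200 camera calls.

## Working session

There is one attempt and no reset: what is moved stays moved. The work goes in short steps, Python scripts to look and compute and a tool call to move; the robot and the scene stay as the last step left them, time stands still between calls to the robot, and variables do not carry over. Pictures are saved under pics/ and viewed, at most 10 in all, crops included, and the job is handed in when it is done.

Besides the shell and the picture viewer there is one more tool, called after "Request:" in YAML: its name, and indented under it one key for each argument. jog_arm: Moves the arm, as the interface text tells. Its arguments: {"type":"object","properties":{"xyz":{"type":"array"},"yaw":{"type":"array"},"gripper":{"type":"array"}},"required":["xyz","yaw","gripper"]}

```bash
mkdir -p pics; ls; python3 - <<'E'
from cell import env
import cv2
for n in("scene","top"):
    im=env.snapshot(n); cv2.imwrite(f"pics/{n}0.png",im[:,:,::-1])
    c=env.camera_info(n); print(n,c)
s=env.get_state(); print(s)
E
```

```text
pics
scene {'K': array([[470.25250519,   0.        , 315.28965979],
       [  0.        , 470.25250519, 193.74410848],
       [  0.        ,   0.        ,   1.        ]]), 'R': array([[-0.85583783, -0.51723015, -0.00381836],
       [-0.45002716,  0.7482386 , -0.48745723],
       [ 0.25498462, -0.41546598, -0.87313852]]), 't': array([0.51521375, 0.31293965, 1.12432808])}
top {'K': array([[453.66245916,   0.        , 319.43590071],
       [  0.        , 453.66245916, 207.15463017],
       [  0.        ,   0.        ,   1.        ]]), 'R': array([[-0.01781752, -0.99932894, -0.03200333],
       [-0.99235183,  0.02158541, -0.12153973],
       [ 0.12214897,  0.02959302, -0.9920705 ]]), 't': array([0.0281788 , 0.61376199, 1.12893034])}
{'time': 0.1, 'qpos': array([-7.21952580e+01,  1.80006487e+01, -2.74909341e+00,  6.93414209e+01,
       -5.47215512e-04,  9.00005090e+01]), 'joint_vel': array([-0.1013733 ,  0.01671927,  0.12558816, -0.06536491,  0.0497119 ,
       -0.01691365]), 'joint_torque': array([-4.51610422e-04, -5.40765882e+01,  3.40541589e+01,  1.11918419e-02,
        6.17820069e-05,  1.71985306e-05]), 'ee_pos': array([ 0.18329652, -0.57074987,  0.23051093]), 'orientation': array([-1.79908837e+02,  5.48024749e-04,  1.78042338e+01]), 'wrist_force': array([ 0.17261408, -0.16623079, -0.22986683]), 'wrist_torque': array([ 0.03126361, -0.0338511 , -0.05572177]), 'grasp_force': 0.0, 'gripper_width': 0.0851754489927273}
```

View pics/scene0.png

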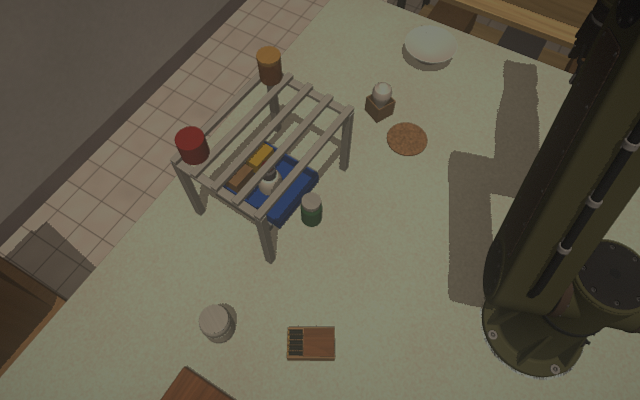

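View pics/top0.png

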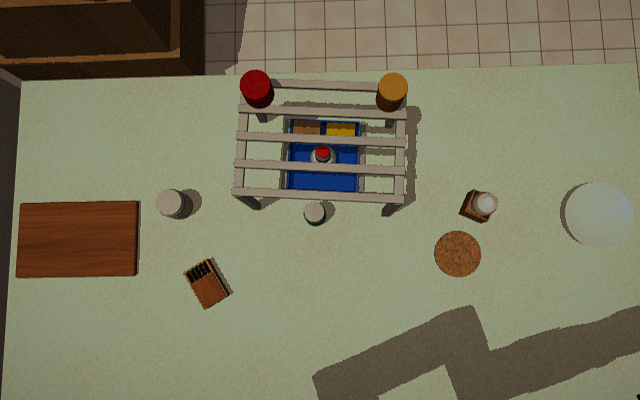

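The overhead view shows the jar lid at (315,212), the mat at (458,254), the plunger at (323,154) and the front rail from (232,195) to (405,202). The bulb (485,204), tin (172,203) and battery box (207,284) stand clear. Next I'll turn these pixels into positions.

```bash
cat > h.py <<'E'
import numpy as np, cv2
from cell import env
def ray(n,u,v,z,c=None):
    c=c or env.camera_info(n); K,R,t=c["K"],c["R"],c["t"]
    o=-R.T@t; d=R.T@np.linalg.solve(K,[u,v,1.]); return o+d*(z-o[2])/d[2]
def proj(n,X,c=None):
    c=c or env.camera_info(n); p=c["K"]@(c["R"]@np.array(X)+c["t"]); return p[:2]/p[2]
def blobs(im,lo,hi,amin=40):
    hsv=cv2.cvtColor(im,cv2.COLOR_RGB2HSV); m=cv2.inRange(hsv,np.array(lo),np.array(hi))
    n,l,s,c=cv2.connectedComponentsWithStats(m)
    return m,[(s[i].tolist(),c[i].round(1).tolist()) for i in range(1,n) if s[i,4]>amin]
E
python3 - <<'E'
from h import *
np.set_printoptions(precision=4,suppress=True)
im=cv2.imread("pics/top0.png")[:,:,::-1].copy()
sc=cv2.imread("pics/scene0.png")[:,:,::-1].copy()
print("blue",blobs(im,(100,150,60),(130,255,255)))
print("red",blobs(im,(0,180,120),(8,255,255),20)[1], blobs(im,(172,180,100),(180,255,255),20)[1])
print("mat",blobs(im,(5,90,80),(18,255,255))[1])
g=blobs(im,(45,60,20),(90,255,160),8)[1];print("green",g)
print("green sc",blobs(sc,(45,60,20),(90,255,160),8)[1])
print("mat",ray("top",458,254,.006)); print("lid",ray("top",315,212,.1)); print("lid sc",ray("scene",311.5,201,.1))
for p in[(232,201),(404,206),(234,193),(404,198)]: print("rail",p,ray("top",*p,.264))
print("bulb",ray("top",485,204,.118),"tin",ray("top",171,203,.09),"box",ray("top",208,284,.038))
print("plunger z~.11",ray("top",323,154,.11))
a=im[135:235,225:415]; a=cv2.resize(a[:,:,::-1],None,fx=4,fy=4,interpolation=cv2.INTER_CUBIC)
cv2.imwrite("pics/crop1.png",a)
E
```

```text
blue (array([[0, 0, 0, ..., 0, 0, 0],
       [0, 0, 0, ..., 0, 0, 0],
       [0, 0, 0, ..., 0, 0, 0],
       ...,
       [0, 0, 0, ..., 0, 0, 0],
       [0, 0, 0, ..., 0, 0, 0],
       [0, 0, 0, ..., 0, 0, 0]], shape=(400, 640), dtype=uint8), [([314, 120, 46, 3, 61], [336.7, 121.1]), ([292, 143, 20, 19, 205], [301.3, 154.3]), ([328, 145, 30, 19, 301], [346.2, 154.8]), ([290, 171, 67, 21, 1064], [324.1, 181.4])])
red [([316, 150, 13, 8, 75], [321.9, 152.7])] []
mat [([0, 0, 131, 7, 547], [48.0, 2.2]), ([0, 47, 180, 17, 990], [93.3, 57.7]), ([378, 73, 30, 28, 630], [392.7, 86.5]), ([293, 126, 27, 9, 201], [306.0, 130.2]), ([465, 189, 26, 32, 137], [474.0, 208.2]), ([15, 201, 121, 77, 8449], [76.7, 239.1]), ([435, 231, 46, 46, 1682], [457.4, 253.6]), ([184, 259, 43, 50, 794], [207.2, 288.6])]
green [([304, 209, 22, 17, 85], [317.2, 220.3])]
green sc [([301, 205, 21, 22, 231], [310.6, 216.9])]
mat [ 0.4884 -0.3391  0.006 ]
lid [0.5949 0.0252 0.1   ]
lid sc [0.5951 0.0291 0.1   ]
rail (232, 201) [0.6033 0.1915 0.264 ]
rail (404, 206) [ 0.585  -0.1648  0.264 ]
rail (234, 193) [0.6201 0.1874 0.264 ]
rail (404, 198) [ 0.6016 -0.1655  0.264 ]
bulb [ 0.6033 -0.3787  0.118 ] tin [0.6262 0.3833 0.09  ] box [0.4238 0.3026 0.038 ]
plunger z~.11 [0.7361 0.0028 0.11  ]
```

View pics/crop1.png

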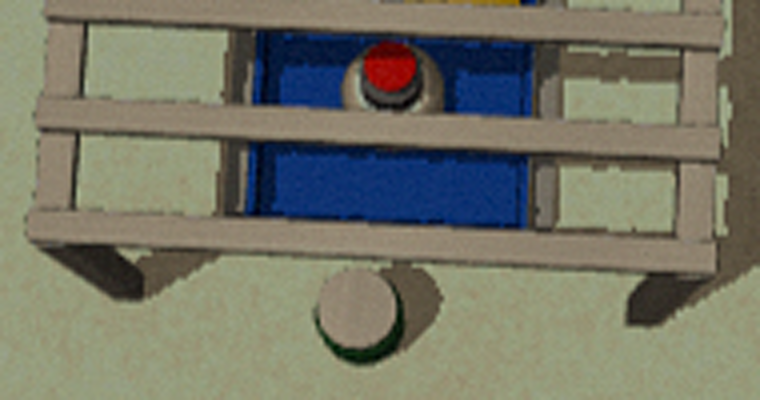

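The task needs a tilted tool, but the jog gives only a turn about the tool's z. I'll move ahead of the arm, up high, then check how it approaches a pose it cannot reach.

Request:
jog_arm:
  xyz:
    - [0.24,-0.22,-0.135]
    - [0.24,-0.22,-0.135]
    - [0.24,-0.22,-0.135]
    - [0.24,-0.22,-0.135]
    - [0.24,-0.22,-0.135]
    - [0.24,-0.22,-0.135]
    - [0.24,-0.22,-0.135]
    - [0.24,-0.22,-0.135]
  yaw: [-1.2,-1.2,-1.2,-1.2,-1.2,-1.2,-1.2,-1.2]
  gripper: [1,1,1,1,1,1,1,1]

```text
time: 0.9
ee_pos: [0.3472, -0.285, 0.3688]
orientation: [179.8, 0.0, 87.3]
wrist_force: [-0.2, -0.2, 0.3]
gripper_width: 0.0853
grasp_force: 0.0
```

```bash
python3 - <<'E'
from cell import env
s=env.get_state();print(s["time"],s["qpos"].round(2),s["ee_pos"].round(4),s["orientation"].round(2))
E
```

```text
0.9 [-39.45   0.14  -6.09  83.58   0.1   53.29] [ 0.3472 -0.285   0.3688] [1.7978e+02 4.0000e-02 8.7260e+01]
```

Request:
jog_arm:
  xyz:
    - [0.292,0.139,-0.13]
    - [0.292,0.139,-0.13]
    - [0.292,0.139,-0.13]
    - [0.292,0.139,-0.13]
    - [0.292,0.139,-0.13]
    - [0.292,0.139,-0.13]
    - [0.292,0.139,-0.13]
    - [0.292,0.139,-0.13]
  yaw: [-1.2,-1.2,-1.2,-1.2,-1.2,-1.2,-1.2,-1.2]
  gripper: [1,1,1,1,1,1,1,1]

```text
time: 1.7
ee_pos: [0.5033, -0.0009, 0.4969]
orientation: [179.9, 0.0, 156.0]
wrist_force: [-1.8, -1.3, -0.5]
gripper_width: 0.0853
grasp_force: 0.0
```

Request:
jog_arm:
  xyz:
    - [0,0,0]
    - [0,0,0]
    - [0,0,0]
  yaw: [-0.365,-0.365,-0.365]
  gripper: [1,1,1]

```text
time: 2.0
ee_pos: [0.501, -0.005, 0.4959]
orientation: [-180.0, -0.1, 176.5]
wrist_force: [-0.6, -0.3, -0.3]
gripper_width: 0.0854
grasp_force: 0.0
```

```bash
python3 - <<'E'
from cell import env
s=env.get_state();print(s["time"],s["qpos"].round(2),s["ee_pos"].round(4),s["orientation"].round(2))
E
```

```text
2.0 [ -0.57   9.32  20.73 101.46  -0.     2.91] [ 0.501  -0.005   0.4959] [-1.7999e+02 -5.0000e-02  1.7652e+02]
```

Request:
jog_arm:
  xyz:
    - [-0.35,0,-0.1]
    - [-0.35,0,-0.1]
    - [-0.35,0,-0.1]
    - [-0.35,0,-0.1]
    - [-0.35,0,-0.1]
    - [-0.35,0,-0.1]
    - [-0.35,0,-0.1]
    - [-0.35,0,-0.1]
  yaw: [0,0,0,0,0,0,0,0]
  gripper: [1,1,1,1,1,1,1,1]

```text
time: 2.8
ee_pos: [0.6469, -0.0199, 0.5344]
orientation: [-180.0, -0.3, 176.2]
wrist_force: [-0.7, 0.1, 0.6]
gripper_width: 0.0854
grasp_force: 0.0
```

```bash
python3 - <<'E'
from cell import env
s=env.get_state();print(s["time"],s["qpos"].round(2),s["ee_pos"].round(4),s["orientation"].round(2))
E
```

```text
2.8 [ -1.76  38.29  71.6  123.62   0.     2.01] [ 0.6469 -0.0199  0.5344] [-179.99   -0.31  176.23]
```

Request:
jog_arm:
  xyz:
    - [-0.2,0,0.0]
    - [-0.2,0,0.0]
    - [-0.2,0,0.0]
    - [-0.2,0,0.0]
  yaw: [0,0,0,0]
  gripper: [1,1,1,1]

```text
time: 3.2
ee_pos: [0.6537, -0.0243, 0.5158]
orientation: [-179.9, -1.9, 176.2]
wrist_force: [0.2, -0.4, -0.3]
gripper_width: 0.0854
grasp_force: 0.0
```

Request:
jog_arm:
  xyz:
    - [0,0,-0.2]
    - [0,0,-0.2]
    - [0,0,-0.2]
    - [0,0,-0.2]
  yaw: [0,0,0,0]
  gripper: [1,1,1,1]

```text
time: 3.6
ee_pos: [0.6345, -0.0235, 0.5643]
orientation: [179.9, 2.4, 176.2]
wrist_force: [0.4, 0.2, 0.0]
gripper_width: 0.0852
grasp_force: 0.0
```

```bash
python3 - <<'E'
from cell import env
s=env.get_state();print(s["time"],s["qpos"].round(2),s["ee_pos"].round(4),s["orientation"].round(2))
E
```

```text
3.6 [ -2.12  35.61  71.58 123.59  -0.     1.65] [ 0.6345 -0.0235  0.5643] [179.93   2.38 176.23]
```

Request:
jog_arm:
  xyz:
    - [0,0,-0.4]
    - [0,0,-0.4]
    - [0,0,-0.4]
    - [0,0,-0.4]
    - [0,0,-0.4]
    - [0,0,-0.4]
    - [0,0,-0.4]
    - [0,0,-0.4]
  yaw: [0,0,0,0,0,0,0,0]
  gripper: [1,1,1,1,1,1,1,1]

```text
time: 4.4
ee_pos: [0.6106, -0.0226, 0.6127]
orientation: [179.8, 6.8, 176.2]
wrist_force: [-0.1, 0.3, 0.1]
gripper_width: 0.0852
grasp_force: 0.0
```

Request:
jog_arm:
  xyz:
    - [0,0,0.05]
    - [0,0,0.05]
  yaw: [0,0]
  gripper: [1,1]

```text
time: 4.6
ee_pos: [0.6184, -0.0229, 0.5633]
orientation: [179.8, 7.1, 176.2]
wrist_force: [1.3, 0.2, 1.4]
gripper_width: 0.0856
grasp_force: 0.0
```

```bash
python3 - <<'E'
from cell import env
s=env.get_state();print(s["time"],s["qpos"].round(2),s["ee_pos"].round(4),s["orientation"].round(2))
E
```

```text
4.6 [ -2.12  22.01  47.26 108.17  -0.     1.65] [ 0.6184 -0.0229  0.5633] [179.8    7.07 176.22]
```

Tilt builds up at the reach limit and stays when I come back within reach. I'll repeat this to get about 30°.

Request:
jog_arm:
  xyz:
    - [0,0,-0.3]
    - [0,0,-0.3]
    - [0,0,-0.3]
    - [0,0,-0.3]
  yaw: [0,0,0,0]
  gripper: [1,1,1,1]

```text
time: 5.0
ee_pos: [0.5874, -0.0217, 0.6525]
orientation: [179.7, 10.6, 176.2]
wrist_force: [-0.6, -1.2, 0.2]
gripper_width: 0.0848
grasp_force: 0.0
```

Request:
jog_arm:
  xyz:
    - [0,0,-0.3]
    - [0,0,-0.3]
    - [0,0,-0.3]
  yaw: [0,0,0]
  gripper: [1,1,1]

```text
time: 5.3
ee_pos: [0.5604, -0.0208, 0.6926]
orientation: [179.6, 14.6, 176.2]
wrist_force: [-0.0, 0.6, 0.2]
gripper_width: 0.0853
grasp_force: 0.0
```

Request:
jog_arm:
  xyz:
    - [0,0,-0.3]
    - [0,0,-0.3]
    - [0,0,-0.3]
  yaw: [0,0,0]
  gripper: [1,1,1]

```text
time: 5.6
ee_pos: [0.5315, -0.0197, 0.7296]
orientation: [179.5, 18.5, 176.1]
wrist_force: [0.5, -0.1, -0.6]
gripper_width: 0.0856
grasp_force: 0.0
```

Request:
jog_arm:
  xyz:
    - [0,0,-0.3]
    - [0,0,-0.3]
    - [0,0,-0.3]
  yaw: [0,0,0]
  gripper: [1,1,1]

```text
time: 5.9
ee_pos: [0.4999, -0.0185, 0.7648]
orientation: [179.3, 22.4, 176.1]
wrist_force: [-0.7, -0.5, -0.9]
gripper_width: 0.0856
grasp_force: 0.0
```

```bash
python3 - <<'E'
from cell import env
s=env.get_state();print(s["time"],s["qpos"].round(2),s["ee_pos"].round(4),s["orientation"].round(2))
E
```

```text
5.9 [ -2.12  15.58  71.58 123.6   -0.     1.65] [ 0.4999 -0.0185  0.7648] [179.33  22.39 176.1 ]
```

Request:
jog_arm:
  xyz:
    - [0,0,-0.3]
    - [0,0,-0.3]
    - [0,0,-0.3]
  yaw: [0,0,0]
  gripper: [1,1,1]

```text
time: 6.2
ee_pos: [0.4659, -0.0173, 0.7978]
orientation: [179.2, 26.3, 176.0]
wrist_force: [0.8, -0.0, -1.2]
gripper_width: 0.0858
grasp_force: 0.0
```

Request:
jog_arm:
  xyz:
    - [0,0,-0.3]
    - [0,0,-0.3]
    - [0,0,-0.3]
  yaw: [0,0,0]
  gripper: [1,1,1]

```text
time: 6.5
ee_pos: [0.4297, -0.0159, 0.8285]
orientation: [179.0, 30.2, 176.0]
wrist_force: [-0.4, -0.3, 0.5]
gripper_width: 0.0855
grasp_force: 0.0
```

Request:
jog_arm:
  xyz:
    - [0,0,-0.3]
    - [0,0,-0.3]
    - [0,0,-0.3]
  yaw: [0,0,0]
  gripper: [1,1,1]

```text
time: 6.8
ee_pos: [0.3914, -0.0145, 0.8566]
orientation: [178.9, 34.1, 175.9]
wrist_force: [0.2, -0.0, 0.1]
gripper_width: 0.0855
grasp_force: 0.0
```

```bash
cat >> h.py <<'E'
from scipy.spatial.transform import Rotation as Ro
def st():
    s=env.get_state(); R=Ro.from_euler("xyz",s["orientation"],degrees=True).as_matrix()
    print(round(s["time"],2),"q",s["qpos"].round(2),"p",s["ee_pos"].round(4),"o",s["orientation"].round(2),"F",s["wrist_force"].round(1),"w",round(s["gripper_width"],4),round(s["grasp_force"],1)); return s,R
def to(*P):
    "tool-frame shifts from the present pose to world points"
    s,R=st()
    for p in P: print(p,"->",(R.T@(np.array(p)-s["ee_pos"])).round(4))
E
python3 - <<'E'
from h import *
s,R=st(); print(R.round(3))
# wrist camera view from here may already see the shelf front
print(env.camera_info("wrist"))
# shelf edge fit and lid refinement from top
im=cv2.imread("pics/top0.png")[:,:,::-1].copy()
hsv=cv2.cvtColor(im,cv2.COLOR_RGB2HSV)
for x in(240,260,280,300,340,360,380,396):
    print(x,[tuple(int(k) for k in im[y,x]) for y in range(188,206)])
E
```

```text
6.8 q [ -2.12   3.82  71.57 123.6   -0.     1.65] p [ 0.3914 -0.0145  0.8566] o [178.89  34.13 175.89] F [ 0.2 -0.   0.1] w 0.0855 0.0
[[-0.826  0.061  0.561]
 [ 0.059  0.998 -0.021]
 [-0.561  0.016 -0.828]]
{'K': array([[350.29157934,   0.        , 320.03382937],
       [  0.        , 350.29157934, 204.67756946],
       [  0.        ,   0.        ,   1.        ]]), 'R': array([[ 0.06073873,  0.99803571,  0.01534679],
       [ 0.59588208, -0.04859056,  0.80160059],
       [ 0.80077173, -0.03954332, -0.59766292]]), 't': array([-0.02211443, -0.88698893,  0.35985619])}
240 [(141, 132, 109), (140, 128, 110), (146, 134, 116), (143, 132, 110), (143, 132, 112), (148, 133, 114), (141, 132, 113), (114, 106, 96), (75, 77, 66), (48, 40, 36), (49, 42, 37), (47, 43, 35), (63, 59, 49), (121, 118, 94), (150, 152, 118), (152, 154, 122), (149, 157, 126), (150, 159, 128)]
260 [(120, 111, 96), (144, 135, 115), (145, 130, 110), (145, 136, 114), (144, 132, 111), (140, 129, 108), (146, 134, 117), (144, 137, 116), (108, 100, 82), (120, 125, 99), (135, 142, 112), (87, 73, 56), (89, 80, 65), (89, 75, 59), (8
[... 1153 characters left out ...]
134, 125, 105), (90, 85, 67), (117, 116, 89), (154, 157, 125), (149, 153, 120), (148, 154, 121)]
380 [(153, 158, 126), (151, 159, 128), (151, 158, 124), (153, 161, 128), (135, 136, 109), (94, 80, 64), (112, 104, 87), (143, 128, 111), (139, 125, 109), (145, 128, 109), (141, 127, 108), (142, 127, 110), (144, 132, 112), (134, 121, 102), (91, 86, 70), (110, 109, 84), (149, 147, 116), (151, 150, 117)]
396 [(140, 129, 109), (140, 131, 106), (143, 133, 112), (142, 129, 108), (143, 129, 108), (147, 133, 114), (139, 131, 113), (138, 129, 119), (140, 126, 110), (149, 134, 118), (143, 133, 114), (143, 130, 109), (142, 132, 112), (147, 134, 113), (126, 115, 97), (76, 68, 58), (93, 84, 74), (52, 46, 44)]
```

```bash
python3 - <<'E'
from h import *
E=np.array([ray("top",u,v,.264) for u,v in[(240,195),(280,197.2),(300,198),(340,200),(360,201),(380,202)]])
p=np.polyfit(E[:,1],E[:,0],1); print("edge x= ",p)
to((.535,.028,.152),(.6057,.0265,.052))
E
```

```text
edge x=  [0.07233678 0.60274115]
6.8 q [ -2.12   3.82  71.57 123.6   -0.     1.65] p [ 0.3914 -0.0145  0.8566] o [178.89  34.13 175.89] F [ 0.2 -0.   0.1] w 0.0855 0.0
(0.535, 0.028, 0.152) -> [0.2793 0.0398 0.6627]
(0.6057, 0.0265, 0.052) -> [0.277  0.041  0.7852]
```

Request:
jog_arm:
  xyz:
    - [0.14,0.02,0.33]
    - [0.14,0.02,0.33]
    - [0.14,0.02,0.33]
    - [0.14,0.02,0.33]
    - [0.14,0.02,0.33]
    - [0.14,0.02,0.33]
    - [0.14,0.02,0.33]
    - [0.14,0.02,0.33]
  yaw: [0,0,0,0,0,0,0,0]
  gripper: [1,1,1,1,1,1,1,1]

```text
time: 7.6
ee_pos: [0.4562, 0.0049, 0.5359]
orientation: [178.9, 33.9, 175.9]
wrist_force: [0.7, 0.2, 1.2]
gripper_width: 0.0851
grasp_force: 0.0
```

Request:
jog_arm:
  xyz:
    - [0.14,0.02,0.33]
    - [0.14,0.02,0.33]
    - [0.14,0.02,0.33]
    - [0.14,0.02,0.33]
    - [0.14,0.02,0.33]
    - [0.14,0.02,0.33]
    - [0.14,0.02,0.33]
    - [0.14,0.02,0.33]
  yaw: [0,0,0,0,0,0,0,0]
  gripper: [1,1,1,1,1,1,1,1]

```text
time: 8.4
ee_pos: [0.5212, 0.026, 0.1792]
orientation: [179.0, 33.3, 176.0]
wrist_force: [-0.6, -0.5, -0.5]
gripper_width: 0.0858
grasp_force: 0.0
```

```bash
python3 - <<'E'
from h import *
to((.535,.028,.152),(.6057,.0265,.052))
c=env.camera_info("wrist"); im=env.snapshot("wrist"); cv2.imwrite("pics/wrist1.png",im[:,:,::-1])
print(proj("wrist",(.595,.0265,.1),c),(-c["R"].T@c["t"]).round(3))
np.savez("w1.npz",**c)
E
```

```text
8.4 q [  5.56 -13.11 -52.97  17.07  -4.27   8.02] p [0.5212 0.026  0.1792] o [179.02  33.29 175.99] F [-0.6 -0.5 -0.5] w 0.0858 0.0
(0.535, 0.028, 0.152) -> [0.0035 0.0025 0.0303]
(0.6057, 0.0265, 0.052) -> [-0.0006  0.0038  0.1527]
[325.56671488 225.04941355] [0.373 0.034 0.251]
```

View pics/wrist1.png

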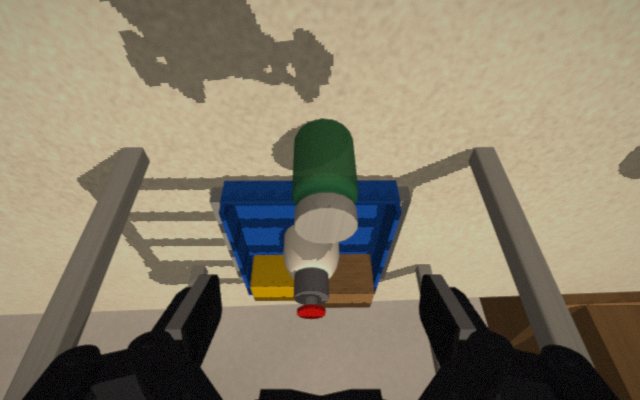

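The wrist view is upside down. The lid is centred at about (326,224), as predicted, so the jar position is confirmed. Next I approach and grip.

Request:
jog_arm:
  xyz:
    - [0,0.004,0.05]
    - [0,0.004,0.09]
    - [0,0.004,0.12]
    - [0,0.004,0.14]
    - [0,0.004,0.152]
    - [0,0.004,0.152]
  yaw: [0,0,0,0,0,0]
  gripper: [1,1,1,1,1,1]

```text
time: 9.05
ee_pos: [0.6131, 0.0269, 0.0623]
orientation: [178.9, 34.0, 175.9]
wrist_force: [0.7, 0.0, 0.2]
gripper_width: 0.0852
grasp_force: 0.0
```

Request:
jog_arm:
  xyz:
    - [0,0,0]
    - [0,0,0]
    - [0,0,0]
    - [0,0,0]
    - [0,0,0]
    - [0,0,0]
  yaw: [0,0,0,0,0,0]
  gripper: [0,0,0,0,0,0]

```text
time: 9.65
ee_pos: [0.6127, 0.0269, 0.0642]
orientation: [178.9, 34.2, 175.9]
wrist_force: [-2.3, -0.7, 5.9]
gripper_width: 0.0522
grasp_force: 61.4
```

```bash
python3 - <<'E'
from h import *
c=dict(np.load("w1.npz"))
for p in[(240,183),(240,204),(290,204),(375,203),(240,182),(375,182)]: print(p,"z.038",ray("wrist",*p,.038,c).round(4),"z0",ray("wrist",*p,.0,c).round(4))
to((.6057,.0265,.052),(.6057-.05,.0265,.060),(.50,-.339,.11),(.5+.0,-.339,.061))
E
```

```text
(240, 183) z.038 [ 0.6112 -0.0517  0.038 ] z0 [ 0.6537 -0.0669  0.    ]
(240, 204) z.038 [ 0.6423 -0.0593  0.038 ] z0 [ 0.6904 -0.0759  0.    ]
(290, 204) z.038 [ 0.6462 -0.01    0.038 ] z0 [ 0.695  -0.0177  0.    ]
(375, 203) z.038 [0.6512 0.0745 0.038 ] z0 [0.7008 0.0818 0.    ]
(240, 182) z.038 [ 0.6098 -0.0514  0.038 ] z0 [ 0.6521 -0.0665  0.    ]
(375, 182) z.038 [0.6193 0.0725 0.038 ] z0 [0.6632 0.0794 0.    ]
9.65 q [  4.55   8.48 -53.08  -5.61  -3.77   7.18] p [0.6127 0.0269 0.0642] o [178.89  34.22 175.87] F [-2.3 -0.7  5.9] w 0.0522 61.4
(0.6057, 0.0265, 0.052) -> [ 0.0127 -0.001   0.0062]
(0.5557, 0.0265, 0.06) -> [ 0.0494 -0.004  -0.0286]
(0.5, -0.339, 0.11) -> [ 0.0454 -0.3713 -0.0934]
(0.5, -0.339, 0.061) -> [ 0.073  -0.3721 -0.0529]
```

```bash
python3 - <<'E'
from h import *
to((.56,.027,.10),(.506,-.339,.125))
E
```

```text
9.65 q [  4.55   8.48 -53.08  -5.61  -3.77   7.18] p [0.6127 0.0269 0.0642] o [178.89  34.22 175.87] F [-2.3 -0.7  5.9] w 0.0522 61.4
(0.56, 0.027, 0.1) -> [ 0.0234 -0.0026 -0.0592]
(0.506, -0.339, 0.125) -> [ 0.032  -0.3707 -0.1025]
```

Request:
jog_arm:
  xyz:
    - [0.01,0,-0.03]
    - [0.023,-0.003,-0.059]
    - [0.025,-0.035,-0.075]
    - [0.026,-0.08,-0.085]
    - [0.028,-0.125,-0.09]
    - [0.03,-0.17,-0.095]
    - [0.03,-0.215,-0.1]
    - [0.032,-0.26,-0.102]
  yaw: [0,0,0,0,0,0,0,0]
  gripper: [0,0,0,0,0,0,0,0]

```text
time: 10.45
ee_pos: [0.5109, -0.23, 0.1253]
orientation: [178.9, 34.1, 175.9]
wrist_force: [1.9, 0.2, -3.4]
gripper_width: 0.052
grasp_force: 64.8
```

Request:
jog_arm:
  xyz:
    - [0,-0.045,0]
    - [0,-0.08,0]
    - [0,-0.1,0]
    - [0,-0.11,0]
    - [0,-0.11,0]
    - [0,-0.11,0]
  yaw: [0,0,0,0,0,0]
  gripper: [0,0,0,0,0,0]

```text
time: 11.05
ee_pos: [0.5049, -0.3368, 0.1221]
orientation: [178.8, 33.9, 175.9]
wrist_force: [-0.0, 0.7, -2.6]
gripper_width: 0.0522
grasp_force: 64.8
```

```bash
python3 - <<'E'
from h import *
to((.506,-.339,.0715),(.506,-.339,.08))
im=env.snapshot("top"); cv2.imwrite("pics/t2.png",cv2.resize(im[120:320,230:550,::-1],None,fx=2,fy=2))
E
```

```text
11.05 q [-45.9    6.37 -43.1   14.65  22.79 -36.84] p [ 0.5049 -0.3368  0.1221] o [178.82  33.95 175.88] F [-0.   0.7 -2.6] w 0.0522 64.8
(0.506, -0.339, 0.0715) -> [ 0.0272 -0.003   0.0427]
(0.506, -0.339, 0.08) -> [ 0.0225 -0.0028  0.0356]
```

View pics/t2.png

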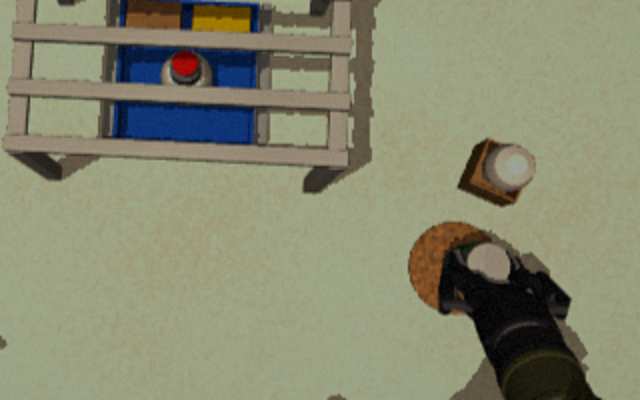

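The jar is held over the mat. The crop shows the lid at (489,262) and the mat around (455,266). I'll check the lid position for its height.

```bash
python3 - <<'E'
from h import *
print(ray("top",474.5,251,.158), ray("top",457.4,253.6,.006))
E
```

```text
[ 0.49227388 -0.33533203  0.158     ] [ 0.48942182 -0.33761303  0.006     ]
```

Request:
jog_arm:
  xyz:
    - [0.01,-0.001,0.015]
    - [0.019,-0.002,0.028]
    - [0.025,-0.003,0.037]
    - [0.028,-0.003,0.041]
    - [0.028,-0.003,0.041]
    - [0.028,-0.003,0.041]
  yaw: [0,0,0,0,0,0]
  gripper: [0,0,0,0,0,0]

```text
time: 11.7
ee_pos: [0.5053, -0.3403, 0.0733]
orientation: [178.9, 34.0, 175.9]
wrist_force: [0.1, 0.2, -4.1]
gripper_width: 0.0523
grasp_force: 64.8
```

Request:
jog_arm:
  xyz:
    - [0.001,0,0.0015]
    - [0.0015,0,0.002]
    - [0.0015,0,0.002]
  yaw: [0,0,0]
  gripper: [0,0,0]

```text
time: 12.0
ee_pos: [0.5049, -0.3405, 0.0705]
orientation: [178.9, 34.0, 175.9]
wrist_force: [0.5, -0.1, -3.5]
gripper_width: 0.052
grasp_force: 64.8
```

Request:
jog_arm:
  xyz:
    - [0.0006,0,0.0008]
    - [0.001,0,0.0015]
    - [0.001,0,0.0015]
  yaw: [0,0,0]
  gripper: [0,0,0]

```text
time: 12.3
ee_pos: [0.5062, -0.3408, 0.0703]
orientation: [178.9, 34.2, 176.0]
wrist_force: [-2.9, 1.7, 6.9]
gripper_width: 0.0521
grasp_force: 66.0
```

The jar is in contact with the mat. Now I release and back straight out.

Request:
jog_arm:
  xyz:
    - [0,0,0]
    - [0,0,0]
    - [0,0,0]
    - [0,0,0]
    - [0,0,0]
  yaw: [0,0,0,0,0]
  gripper: [1,1,1,1,1]

```text
time: 12.8
ee_pos: [0.5048, -0.3403, 0.0685]
orientation: [178.9, 34.0, 175.9]
wrist_force: [-0.5, 0.7, 0.2]
gripper_width: 0.0852
grasp_force: 0.0
```

Request:
jog_arm:
  xyz:
    - [0,0,-0.02]
    - [0,0,-0.05]
    - [0,0,-0.09]
    - [0,0,-0.13]
    - [0,0,-0.16]
    - [0,0,-0.16]
  yaw: [0,0,0,0,0,0]
  gripper: [1,1,1,1,1,1]

```text
time: 13.4
ee_pos: [0.4154, -0.339, 0.2054]
orientation: [179.2, 34.2, 176.0]
wrist_force: [0.9, 0.3, -0.7]
gripper_width: 0.0855
grasp_force: 0.0
```

```bash
python3 - <<'E'
from h import *
im=env.snapshot("scene"); cv2.imwrite("pics/s3.png",cv2.resize(im[60:260,160:480,::-1],None,fx=2,fy=2))
to((.55,.01,.20))
E
```

```text
13.45 q [-55.15  -5.14 -41.87  30.9   26.51 -46.03] p [ 0.4156 -0.3384  0.2034] o [179.12  34.15 175.94] F [ 0.4 -0.  -0.1] w 0.0855 0.0
(0.55, 0.01, 0.2) -> [-0.0886  0.356   0.0697]
```

View pics/s3.png

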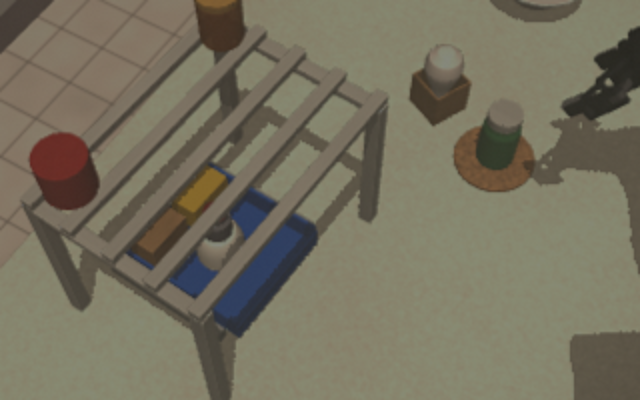

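The jar stands upright on the mat, and the bulb sleeve is untouched. Before hooking the tray, I'll fit the arm's planar kinematics to see whether the drawn-back pose is in reach at this tilt.

```bash
cat > kin.py <<'E'
import numpy as np
from scipy.optimize import least_squares
D=np.array([[18.0,-2.75,69.34,.5994,.2305],[.14,-6.09,83.58,.4492,.3688],[9.32,20.73,101.46,.501,.4959],[38.29,71.6,123.62,.6472,.5344],[35.61,71.58,123.59,.635,.5643],[22.01,47.26,108.17,.6188,.5633],[15.58,71.58,123.6,.5002,.7648],[3.82,71.57,123.6,.3917,.8566]])
def fk(p,q2,q3,q4):
    r=np.radians; a=r(q2); f=r(q2-q3)+p[4]; t=r(q2-q3+q4)
    return p[0]+p[2]*np.sin(a)+p[3]*np.cos(f)+p[5]*np.cos(t), p[1]+p[2]*np.cos(a)-p[3]*np.sin(f)-p[5]*np.sin(t)
def res(p,D=D):
    x,z=fk(p,*D[:,:3].T); return np.r_[x-D[:,3],z-D[:,4]]
S=least_squares(res,[0,.3,.3,.3,0,.2],x_scale=.1); P=S.x
def ik(x,z,tilt,g=(8,-50,0)):
    f=lambda q:[*(np.array(fk(P,*q))-[x,z])*100,(q[0]-q[1]+q[2]-(90-tilt))/10]
    s=least_squares(f,g); return s.x.round(1),round(s.cost,5)
E
python3 - <<'E'
from kin import *
print(P.round(4),np.abs(S.fun).max())
print(ik(.613,.064,34.2),"expect ~8.5,-53,-5.6")
for t in(34,30,26,20,10,0):
    for x,z in((.684,.026),(.60,.026),(.55,.026),(.50,.026),(.465,.026)): print(t,x,*ik(x,z,t))
E
```

```text
[ 0.      0.2834  0.5215  0.4472 -0.1706  0.4637] 6.821594790551444e-05
(array([  8.4, -53.2,  -5.8]), np.float64(0.0)) expect ~8.5,-53,-5.6
34 0.684 [ 18.8 -46.   -8.8] 0.0
34 0.6 [ 12.1 -56.5 -12.6] 0.0
34 0.55 [  7.8 -62.5 -14.4] 0.0
34 0.5 [  3.1 -68.3 -15.5] 0.0
34 0.465 [ -0.6 -72.2 -15.7] 0.0
30 0.684 [ 19.2 -41.7  -0.9] 0.0
30 0.6 [ 12.2 -52.4  -4.6] 0.0
30 0.55 [  7.8 -58.4  -6.2] 0.0
30 0.5 [  3.  -64.2  -7.1] 0.0
30 0.465 [ -0.8 -68.1  -7.3] 0.0
26 0.684 [ 20.1 -37.3   6.6] 0.0
26 0.6 [ 13.  -48.1   3. ] 0.0
26 0.55 [  8.5 -54.2   1.4] 0.0
26 0.5 [  3.6 -60.    0.4] 0.0
26 0.465 [ -0.1 -63.9   0.2] 0.0
20 0.684 [ 22.3 -30.4  17.4] 0.0
20 0.6 [ 15.  -41.5  13.5] 0.0
20 0.55 [ 10.4 -47.7  11.8] 0.0
20 0.5 [  5.7 -53.7  10.6] 0.0
20 0.465 [  2.1 -57.7  10.2] 0.0
10 0.684 [ 27.6 -18.2  34.2] 0.0
10 0.6 [ 20.1 -30.1  29.7] 0.0
10 0.55 [ 15.6 -36.8  27.6] 0.0
10 0.5 [ 11.  -43.1  25.9] 0.0
10 0.465 [  7.7 -47.3  25. ] 0.0
0 0.684 [34.6 -5.  50.3] 0.0
0 0.6 [ 26.8 -18.3  44.8] 0.0
0 0.55 [ 22.3 -25.6  42.1] 0.0
0 0.5 [ 17.8 -32.4  39.8] 0.0
0 0.465 [ 14.6 -37.   38.4] 0.0
```

At 34° the arm can draw to about x = 0.58. So I'll draw in two stages: roughly 90 mm now, then steepen the tool in free space and hook again.

Request:
jog_arm:
  xyz:
    - [-0.01,0.05,0.0]
    - [-0.02,0.1,0.01]
    - [-0.035,0.15,0.02]
    - [-0.045,0.2,0.03]
    - [-0.055,0.245,0.04]
    - [-0.07,0.29,0.05]
    - [-0.08,0.33,0.06]
    - [-0.088,0.357,0.07]
  yaw: [0,0,0,0,0,0,0,0]
  gripper: [0,0,0,0,0,0,0,0]

```text
time: 14.25
ee_pos: [0.5494, 0.0166, 0.197]
orientation: [178.9, 34.0, 176.1]
wrist_force: [0.6, -0.7, -0.3]
gripper_width: 0.0
grasp_force: 0.0
```

Request:
jog_arm:
  xyz:
    - [0,0,0]
    - [0,0,0]
  yaw: [0,0]
  gripper: [0,0]

```text
time: 14.45
ee_pos: [0.5482, 0.0138, 0.1961]
orientation: [178.9, 33.8, 176.1]
wrist_force: [0.5, -0.8, -0.5]
gripper_width: 0.0
grasp_force: 0.0
```

```bash
python3 - <<'E'
from h import *
c=env.camera_info("wrist"); im=env.snapshot("wrist"); cv2.imwrite("pics/wrist2.png",im[:,:,::-1]); np.savez("w2.npz",**c)
to((.617,.0095,.125),(.684,.007,.026))
x=np.array([.652,.0085,.038]); print(proj("wrist",x,c), proj("wrist",(.6465,.0085,.038),c),proj("wrist",(.603,.011,.25),c))
E
```

```text
14.5 q [  3.1  -11.35 -49.58  18.02  -2.9    5.93] p [0.5481 0.0129 0.1964] o [178.93  33.84 175.96] F [0.5 0.1 0.6] w 0.0001 0.0
(0.617, 0.0095, 0.125) -> [-0.0175 -0.0003  0.0977]
(0.684, 0.007, 0.026) -> [-0.0181 -0.0004  0.2173]
[318.69015879 173.73337242] [318.33797249 169.88295719] [322.98494513 426.40258555]
```

View pics/wrist2.png

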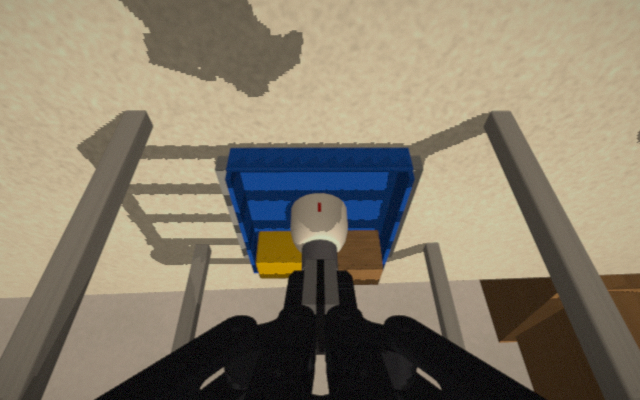

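The tray's front wall spans columns 230 to 410 with its top at rows 168–173, matching the predicted 170–174. I go in behind it along the tool axis.

Request:
jog_arm:
  xyz:
    - [-0.018,0,0.03]
    - [-0.018,0,0.075]
    - [-0.018,0,0.12]
    - [-0.018,0,0.16]
    - [-0.018,0,0.19]
    - [-0.018,0,0.207]
    - [-0.018,0,0.215]
    - [-0.018,0,0.215]
  yaw: [0,0,0,0,0,0,0,0]
  gripper: [0,0,0,0,0,0,0,0]

```text
time: 15.3
ee_pos: [0.6833, 0.0057, 0.0286]
orientation: [178.9, 33.9, 175.8]
wrist_force: [-0.6, -1.0, -0.7]
gripper_width: -0.0001
grasp_force: 0.0
```

```bash
python3 - <<'E'
from h import *
s,R=st(); 
for d in(.02,.05,.10): print(d,(R.T@np.array([-d,.065*d,0])).round(4))
to((.684,.007,.026))
E
```

```text
15.3 q [  1.48  18.52 -45.8   -8.15  -2.08   4.73] p [0.6833 0.0057 0.0286] o [178.91  33.88 175.79] F [-0.6 -1.  -0.7] w -0.0001 0.0
0.02 [ 0.0166  0.     -0.0112]
0.05 [ 0.0416  0.0001 -0.0279]
0.1 [ 0.0832  0.0002 -0.0559]
15.3 q [  1.48  18.52 -45.8   -8.15  -2.08   4.73] p [0.6833 0.0057 0.0286] o [178.91  33.88 175.79] F [-0.6 -1.  -0.7] w -0.0001 0.0
(0.684, 0.007, 0.026) -> [0.001  0.0013 0.0025]
```

Request:
jog_arm:
  xyz:
    - [0.01,0,-0.0067]
    - [0.02,0,-0.0134]
    - [0.03,0,-0.02]
    - [0.041,0,-0.0275]
    - [0.052,0,-0.035]
    - [0.063,0,-0.0423]
    - [0.074,0,-0.0497]
    - [0.083,0,-0.0557]
  yaw: [0,0,0,0,0,0,0,0]
  gripper: [0,0,0,0,0,0,0,0]

```text
time: 16.1
ee_pos: [0.5852, 0.0137, 0.0318]
orientation: [178.8, 34.3, 175.9]
wrist_force: [4.6, 0.4, 6.7]
gripper_width: -0.0001
grasp_force: 3.7
```

```bash
python3 - <<'E'
from h import *
st()
E
```

```text
16.1 q [  2.91  10.13 -58.24 -12.54  -2.78   5.81] p [0.5852 0.0137 0.0318] o [178.83  34.26 175.89] F [4.6 0.4 6.7] w -0.0001 3.7
```

The tray is coming, with about 5 N of draw. I'll unhook, back out, and steepen the tool at the near reach limit.

Request:
jog_arm:
  xyz:
    - [-0.006,0,0]
    - [-0.006,0,-0.03]
    - [-0.006,0,-0.07]
    - [-0.006,0,-0.11]
    - [-0.006,0,-0.12]
    - [-0.006,0,-0.12]
  yaw: [0,0,0,0,0,0]
  gripper: [0,0,0,0,0,0]

```text
time: 16.7
ee_pos: [0.521, 0.0155, 0.1334]
orientation: [178.9, 34.0, 175.9]
wrist_force: [0.2, 0.1, -0.2]
gripper_width: 0.0003
grasp_force: 0.0
```

Request:
jog_arm:
  xyz:
    - [0.166,0,-0.112]
    - [0.166,0,-0.112]
    - [0.166,0,-0.112]
    - [0.166,0,-0.112]
    - [0.166,0,-0.112]
  yaw: [0,0,0,0,0]
  gripper: [0,0,0,0,0]

```text
time: 17.2
ee_pos: [0.3718, 0.0381, 0.2036]
orientation: [179.6, 31.3, 176.0]
wrist_force: [0.1, 0.4, 1.3]
gripper_width: -0.0001
grasp_force: 0.0
```

```bash
python3 - <<'E'
from h import *
s,R=st(); print((R.T@np.array([-.2,0,0])).round(4))
c=env.camera_info("wrist"); im=env.snapshot("wrist"); cv2.imwrite("pics/wrist3.png",im[:,:,::-1]); np.savez("w3.npz",**c)
m,b=blobs(im,(100,150,40),(130,255,255),200); print(b)
E
```

```text
17.2 q [ 13.42 -34.34 -58.76  35.31  -8.57  15.03] p [0.3718 0.0381 0.2036] o [179.57  31.35 175.95] F [0.1 0.4 1.3] w -0.0001 0.0
[ 0.1704 -0.0133 -0.1039]
[([236, 209, 152, 97, 8073], [311.4, 238.4])]
```

Request:
jog_arm:
  xyz:
    - [0.2,0,0]
    - [0.2,0,0]
    - [0.2,0,0]
    - [0.2,0,0]
  yaw: [0,0,0,0]
  gripper: [0,0,0,0]

```text
time: 17.65
ee_pos: [0.2692, 0.0908, 0.1986]
orientation: [-178.6, 29.7, 175.9]
wrist_force: [0.3, 0.6, -0.3]
gripper_width: -0.0003
grasp_force: 0.0
```

Request:
jog_arm:
  xyz:
    - [0.2,0,0]
    - [0.2,0,0]
    - [0.2,0,0]
    - [0.2,0,0]
  yaw: [0,0,0,0]
  gripper: [0,0,0,0]

```text
time: 18.05
ee_pos: [0.1698, 0.1164, 0.175]
orientation: [-177.9, 28.5, 175.9]
wrist_force: [-0.2, 0.9, -1.4]
gripper_width: 0.0003
grasp_force: 0.0
```

```bash
python3 - <<'E'
from h import *
st()
E
```

```text
18.05 q [ 84.61 -33.3  -58.76  66.21 -28.55  89.69] p [0.1698 0.1164 0.175 ] o [-177.93   28.53  175.87] F [-0.2  0.9 -1.4] w 0.0003 0.0
```

The near limit let the base swing sideways. I'll move back in front of the base, then push straight towards the shoulder instead.

```bash
python3 - <<'E'
from h import *
s,R=st(); print(R.round(3)); to((.42,.02,.25),(.3,.07,.22))
w=np.array([.42,.02,.25])-.4637*R[:,2]; print("wrist",w, np.linalg.norm(w-[0,0,.2834]))
d=(np.array([0,0,.2834])-w); d/=np.linalg.norm(d); print("inward tool",(R.T@d).round(3))
E
```

```text
18.05 q [ 84.61 -33.3  -58.76  66.21 -28.55  89.69] p [0.1698 0.1164 0.175 ] o [-177.93   28.53  175.87] F [-0.2  0.9 -1.4] w 0.0003 0.0
[[-0.876  0.089  0.473]
 [ 0.063  0.996 -0.07 ]
 [-0.478 -0.032 -0.878]]
18.05 q [ 84.61 -33.3  -58.76  66.21 -28.55  89.69] p [0.1698 0.1164 0.175 ] o [-177.93   28.53  175.87] F [-0.2  0.9 -1.4] w 0.0003 0.0
(0.42, 0.02, 0.25) -> [-0.2611 -0.0761  0.0594]
(0.3, 0.07, 0.22) -> [-0.1385 -0.036   0.0254]
wrist [0.20047012 0.05266358 0.65713316] 0.42736190881688524
inward tool [ 0.821 -0.137  0.554]
```

Request:
jog_arm:
  xyz:
    - [-0.261,-0.076,0.059]
    - [-0.261,-0.076,0.059]
    - [-0.261,-0.076,0.059]
    - [-0.261,-0.076,0.059]
    - [-0.261,-0.076,0.059]
    - [-0.261,-0.076,0.059]
    - [-0.261,-0.076,0.059]
    - [-0.261,-0.076,0.059]
  yaw: [0,0,0,0,0,0,0,0]
  gripper: [0,0,0,0,0,0,0,0]

```text
time: 18.85
ee_pos: [0.4142, 0.0216, 0.2473]
orientation: [-178.0, 28.4, 175.8]
wrist_force: [-0.6, 1.4, 1.1]
gripper_width: 0.0001
grasp_force: 0.0
```

Request:
jog_arm:
  xyz:
    - [0.12,-0.02,0.08]
    - [0.12,-0.02,0.08]
    - [0.12,-0.02,0.08]
    - [0.12,-0.02,0.08]
  yaw: [0,0,0,0]
  gripper: [0,0,0,0]

```text
time: 19.25
ee_pos: [0.3668, 0.0128, 0.1634]
orientation: [-177.5, 25.5, 175.7]
wrist_force: [0.7, 0.2, -0.0]
gripper_width: 0.0
grasp_force: 0.0
```

```bash
cat >> h.py <<'E'
def inward():
    s,R=st(); w=s["ee_pos"]-.4637*R[:,2]; d=np.array([0,0,.2834])-w; n=np.linalg.norm(d)
    print("wrist",w.round(3),n.round(3),"inward world",(d/n).round(3),"tool",(R.T@d/n).round(3))
E
python3 - <<'E'
from h import *
inward()
E
```

```text
19.25 q [  9.58 -27.7  -58.76  34.62  -8.41  12.63] p [0.3668 0.0128 0.1634] o [-177.46   25.52  175.71] F [ 0.7  0.2 -0. ] w 0.0 0.0
wrist [0.169 0.048 0.581] 0.346 inward world [-0.489 -0.139 -0.861] tool [ 0.802 -0.15   0.579]
```

Request:
jog_arm:
  xyz:
    - [0.08,0,0.05]
    - [0.08,0,0.05]
    - [0.08,0,0.05]
  yaw: [0,0,0]
  gripper: [0,0,0]

```text
time: 19.55
ee_pos: [0.3534, 0.0289, 0.1474]
orientation: [-176.8, 23.0, 175.7]
wrist_force: [0.1, -0.4, 0.1]
gripper_width: -0.0001
grasp_force: 0.0
```

Request:
jog_arm:
  xyz:
    - [0.08,0,0.05]
    - [0.08,0,0.05]
    - [0.08,0,0.05]
  yaw: [0,0,0]
  gripper: [0,0,0]

```text
time: 19.85
ee_pos: [0.3364, 0.0488, 0.1309]
orientation: [-175.8, 20.4, 175.5]
wrist_force: [-1.2, 0.4, -0.8]
gripper_width: -0.0
grasp_force: 0.0
```

```bash
python3 - <<'E'
from h import *
inward()
E
```

```text
19.85 q [ 20.12 -22.87 -58.75  37.08 -12.19  23.55] p [0.3364 0.0488 0.1309] o [-175.83   20.44  175.5 ] F [-1.2  0.4 -0.8] w -0.0 0.0
wrist [0.178 0.095 0.564] 0.346 inward world [-0.515 -0.275 -0.812] tool [ 0.744 -0.271  0.611]
```

```bash
python3 - <<'E'
from h import *
s,R=st(); print((R.T@np.array([.05,-.17,.03])).round(3)); d=np.array([-.57,.25,-.78]); print((R.T@d).round(3),R[:,2].round(3))
E
```

```text
19.85 q [ 20.12 -22.87 -58.75  37.08 -12.19  23.55] p [0.3364 0.0488 0.1309] o [-175.83   20.44  175.5 ] F [-1.2  0.4 -0.8] w -0.0 0.0
[-0.07  -0.166  0.006]
[0.823 0.242 0.509] [ 0.342 -0.1   -0.935]
```

Request:
jog_arm:
  xyz:
    - [-0.07,-0.166,0.006]
    - [-0.07,-0.166,0.006]
    - [-0.07,-0.166,0.006]
    - [-0.07,-0.166,0.006]
    - [-0.07,-0.166,0.006]
  yaw: [0,0,0,0,0]
  gripper: [0,0,0,0,0]

```text
time: 20.35
ee_pos: [0.3888, -0.1296, 0.1642]
orientation: [-175.7, 20.8, 174.8]
wrist_force: [1.0, 0.5, -0.5]
gripper_width: 0.0001
grasp_force: 0.0
```

Request:
jog_arm:
  xyz:
    - [0.08,0.025,0.05]
    - [0.08,0.025,0.05]
    - [0.08,0.025,0.05]
    - [0.08,0.025,0.05]
  yaw: [0,0,0,0]
  gripper: [0,0,0,0]

```text
time: 20.75
ee_pos: [0.353, -0.102, 0.1126]
orientation: [-176.3, 18.3, 175.3]
wrist_force: [-0.2, 0.1, -0.3]
gripper_width: 0.0001
grasp_force: 0.0
```

Request:
jog_arm:
  xyz:
    - [0.08,0.025,0.05]
    - [0.08,0.025,0.05]
    - [0.08,0.025,0.05]
  yaw: [0,0,0]
  gripper: [0,0,0]

```text
time: 21.05
ee_pos: [0.3435, -0.0877, 0.0964]
orientation: [-176.8, 15.3, 175.1]
wrist_force: [0.3, 1.0, -0.2]
gripper_width: -0.0001
grasp_force: 0.0
```

```bash
python3 - <<'E'
from h import *
inward()
E
```

```text
21.05 q [-13.5  -16.41 -58.74  32.05  -0.87  -8.29] p [ 0.3435 -0.0877  0.0964] o [-176.83   15.32  175.1 ] F [ 0.3  1.  -0.2] w -0.0001 0.0
wrist [ 0.224 -0.052  0.543] 0.347 inward world [-0.646  0.149 -0.749] tool [0.831 0.124 0.543]
```

```bash
python3 - <<'E'
from h import *
c=dict(np.load("w3.npz"))
print("pred inner/outer top",proj("wrist",(.568,.014,.038),c),proj("wrist",(.563,.014,.038),c),"bottom",proj("wrist",(.563,.014,.002),c))
im=cv2.imread("pics/wrist3.png")[:,:,::-1]
for col in(270,345): print(col,[(y,int(im[y,col,2])) for y in range(203,246)])
print("floor z",ray("wrist",312,209,.002,c))
cv2.imwrite("pics/w3c.png",cv2.resize(im[180:330,220:400,::-1],None,fx=4,fy=4))
R=st()[1]
to((.555,.016,.14),(.59,.014,.05),(.592,.013,.026))
E
```

```text
pred inner/outer top [310.40917433 230.91456275] [310.03922003 228.48438464] bottom [310.39802716 205.05538615]
270 [(203, 118), (204, 83), (205, 69), (206, 67), (207, 71), (208, 77), (209, 77), (210, 77), (211, 78), (212, 80), (213, 77), (214, 76), (215, 76), (216, 79), (217, 75), (218, 76), (219, 80), (220, 78), (221, 81), (222, 78), (223, 79), (224, 71), (225, 81), (226, 108), (227, 121), (228, 124), (229, 113), (230, 116), (231, 116), (232, 117), (233, 118), (234, 115), (235, 116), (236, 117), (237, 116), (238, 117), (239, 117), (240, 116), (241, 116), (242, 118), (243, 119), (244, 119), (245, 117)]
345 [(203, 105), (204, 79), (205, 69), (206, 71), (207, 71), (208, 70), (209, 72), (210, 77), (211, 81), (212, 78), (213, 78), (214, 78), (215, 78), (216, 77), (217, 79), (218, 74), (219, 78), (220, 78), (221, 76), (222, 77), (223, 76), (224, 68), (225, 87), (226, 111), (227, 123), (228, 124), (229, 112), (230, 115), (231, 117), (232, 116), (233, 119), (234, 116), (235, 117), (236, 116), (237, 119), (238, 117), (239, 115), (240, 116), (241, 113), (242, 116), (243, 119), (244, 114), (245, 117)]
floor z [0.57100152 0.01533557 0.002     ]
21.05 q [-13.5  -16.41 -58.74  32.05  -0.87  -8.29] p [ 0.3435 -0.0877  0.0964] o [-176.83   15.32  175.1 ] F [ 0.3  1.  -0.2] w -0.0001 0.0
21.05 q [-13.5  -16.41 -58.74  32.05  -0.87  -8.29] p [ 0.3435 -0.0877  0.0964] o [-176.83   15.32  175.1 ] F [ 0.3  1.  -0.2] w -0.0001 0.0
(0.555, 0.016, 0.14) -> [-0.2062  0.1218  0.0046]
(0.59, 0.014, 0.05) -> [-0.2162  0.1281  0.1004]
(0.592, 0.013, 0.026) -> [-0.2119  0.1286  0.1241]
```

View pics/w3c.png

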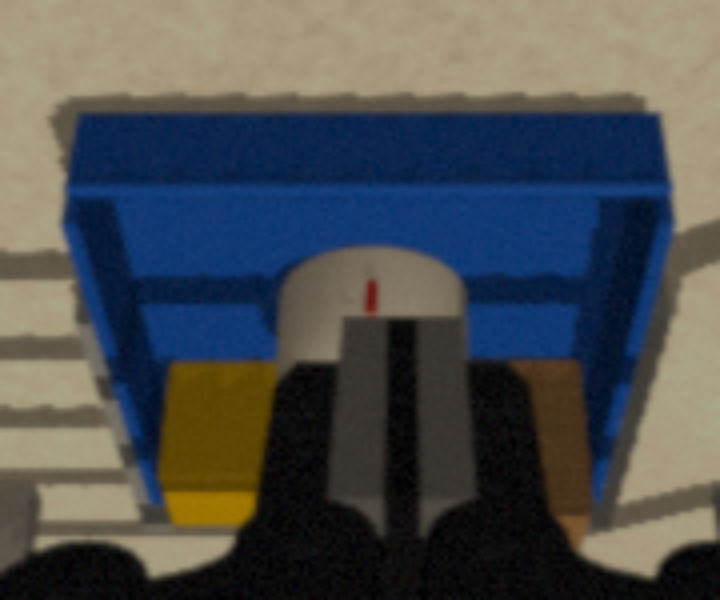

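The wall top is at crop rows 182–195, which puts its inner face at about x = 0.563. The tray has come about 90 mm. With the tool now at 15°, I hook again.

Request:
jog_arm:
  xyz:
    - [-0.03,0.02,-0.02]
    - [-0.07,0.04,-0.02]
    - [-0.115,0.065,-0.01]
    - [-0.155,0.09,0.0]
    - [-0.19,0.11,0.004]
    - [-0.206,0.122,0.005]
    - [-0.206,0.122,0.005]
  yaw: [0,0,0,0,0,0,0]
  gripper: [0,0,0,0,0,0,0]

```text
time: 21.75
ee_pos: [0.5584, 0.017, 0.141]
orientation: [-176.8, 15.5, 175.2]
wrist_force: [-0.6, -0.2, 1.1]
gripper_width: 0.0001
grasp_force: 0.0
```

```bash
python3 - <<'E'
from h import *
to((.588,.014,.055),(.592,.013,.026))
E
```

```text
21.75 q [  5.16   5.24 -33.27  36.72  -5.78   9.68] p [0.5584 0.017  0.141 ] o [-176.84   15.54  175.17] F [-0.6 -0.2  1.1] w 0.0001 0.0
(0.588, 0.014, 0.055) -> [-0.0056  0.0045  0.0907]
(0.592, 0.013, 0.026) -> [-0.0018  0.0055  0.1197]
```

Request:
jog_arm:
  xyz:
    - [-0.004,0.002,0.03]
    - [-0.006,0.004,0.065]
    - [-0.005,0.005,0.093]
    - [-0.003,0.005,0.11]
    - [-0.002,0.005,0.119]
    - [-0.002,0.005,0.119]
  yaw: [0,0,0,0,0,0]
  gripper: [0,0,0,0,0,0]

```text
time: 22.35
ee_pos: [0.5871, 0.0102, 0.0252]
orientation: [-176.8, 15.3, 175.0]
wrist_force: [-0.8, -0.3, 0.2]
gripper_width: -0.0002
grasp_force: 0.0
```

```bash
python3 - <<'E'
from h import *
s,R=st()
for d in(.01,.10): print(d,(R.T@np.array([-d,.065*d,0])).round(4))
E
```

```text
22.35 q [  4.13  16.52 -37.31  21.57  -5.58   8.82] p [0.5871 0.0102 0.0252] o [-176.78   15.28  175.02] F [-0.8 -0.3  0.2] w -0.0002 0.0
0.01 [ 0.0097 -0.0004 -0.0026]
0.1 [ 0.0966 -0.0037 -0.0262]
```

Request:
jog_arm:
  xyz:
    - [0.012,0,-0.0032]
    - [0.024,-0.001,-0.0065]
    - [0.037,-0.001,-0.01]
    - [0.05,-0.002,-0.0135]
    - [0.063,-0.002,-0.017]
    - [0.076,-0.003,-0.0206]
    - [0.089,-0.003,-0.024]
    - [0.1,-0.004,-0.027]
  yaw: [0,0,0,0,0,0,0,0]
  gripper: [0,0,0,0,0,0,0,0]

```text
time: 23.15
ee_pos: [0.4859, 0.0176, 0.0274]
orientation: [-176.9, 15.6, 175.0]
wrist_force: [4.6, 2.4, 4.4]
gripper_width: -0.0001
grasp_force: 2.9
```

Request:
jog_arm:
  xyz:
    - [0.005,0,-0.0013]
    - [0.01,0,-0.0026]
  yaw: [0,0]
  gripper: [0,0]

```text
time: 23.35
ee_pos: [0.4755, 0.018, 0.0267]
orientation: [-176.8, 15.6, 175.0]
wrist_force: [4.3, 0.5, 5.8]
gripper_width: 0.0003
grasp_force: 2.8
```

```bash
python3 - <<'E'
from h import *
s,R=st()
E
```

```text
23.35 q [  6.47   5.97 -51.09  18.28  -6.19  11.08] p [0.4755 0.018  0.0267] o [-176.8    15.57  175.03] F [4.3 0.5 5.8] w 0.0003 2.8
```

Still sliding freely. I'll use small steps until the force rises at the stop.

Request:
jog_arm:
  xyz:
    - [0.002,0,-0.0005]
    - [0.004,0,-0.001]
    - [0.005,0,-0.0013]
  yaw: [0,0,0]
  gripper: [0,0,0]

```text
time: 23.65
ee_pos: [0.4704, 0.0184, 0.026]
orientation: [-176.8, 15.5, 175.0]
wrist_force: [3.2, -1.2, 4.6]
gripper_width: -0.0
grasp_force: 2.6
```

Request:
jog_arm:
  xyz:
    - [0.002,0,-0.0005]
    - [0.004,0,-0.001]
  yaw: [0,0]
  gripper: [0,0]

```text
time: 23.85
ee_pos: [0.4661, 0.0188, 0.0258]
orientation: [-176.8, 15.5, 175.0]
wrist_force: [3.9, -1.3, 4.5]
gripper_width: -0.0003
grasp_force: 2.7
```

Request:
jog_arm:
  xyz:
    - [0.002,0,-0.0005]
    - [0.004,0,-0.001]
  yaw: [0,0]
  gripper: [0,0]

```text
time: 24.05
ee_pos: [0.4644, 0.0192, 0.0265]
orientation: [-176.8, 15.7, 175.0]
wrist_force: [15.3, -3.1, -3.3]
gripper_width: 0.0
grasp_force: 7.0
```

Request:
jog_arm:
  xyz:
    - [0.0015,0,-0.0004]
    - [0.003,0,-0.0008]
  yaw: [0,0]
  gripper: [0,0]

```text
time: 24.25
ee_pos: [0.4641, 0.0197, 0.0277]
orientation: [-176.8, 16.0, 175.0]
wrist_force: [21.1, -3.2, -8.0]
gripper_width: -0.0002
grasp_force: 9.1
```

The force jumps to 21 N with no further motion, so the tray is at its stop. I ease off, lift clear, and triangulate the red head from the two fixed cameras.

Request:
jog_arm:
  xyz:
    - [-0.012,0,0.003]
    - [-0.012,0,-0.02]
    - [-0.012,0,-0.06]
    - [-0.0,0,-0.11]
    - [0.04,0,-0.15]
    - [0.04,0,-0.17]
    - [0.04,0,-0.17]
  yaw: [0,0,0,0,0,0,0]
  gripper: [0,0,0,0,0,0,0]

```text
time: 24.95
ee_pos: [0.3741, 0.0368, 0.1795]
orientation: [-176.9, 15.4, 175.1]
wrist_force: [1.1, -1.1, 0.4]
gripper_width: 0.0005
grasp_force: 0.0
```

```bash
python3 - <<'E'
from h import *
s,R=st(); L=[]
for n in("top","scene","wrist"):
    c=env.camera_info(n); im=env.snapshot(n); cv2.imwrite(f"pics/{n}5.png",im[:,:,::-1])
    b=blobs(im,(0,170,70),(8,255,255),12)[1]+blobs(im,(173,170,70),(180,255,255),12)[1]; print(n,b)
    print("pred",proj(n,(.543,.0135,.115),c))
E
```

```text
24.95 q [ 12.22 -17.52 -47.4   46.26  -7.5   16.62] p [0.3741 0.0368 0.1795] o [-176.86   15.41  175.1 ] F [ 1.1 -1.1  0.4] w 0.0005 0.0
top [([240, 70, 31, 30, 637], [254.5, 84.3]), ([311, 227, 14, 13, 134], [317.5, 232.8])]
pred [319.99484158 232.83716397]
scene [([326, 200, 11, 10, 88], [330.9, 205.0])]
pred [332.79948935 202.93908152]
wrist [([315, 355, 12, 15, 150], [320.1, 362.0])]
pred [317.4837712  360.35687576]
```

View pics/top5.png

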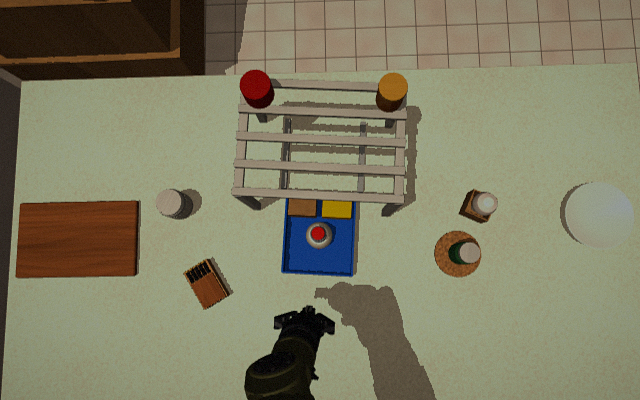

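The tray is fully out with the red head at (317.5,233), and the jar stands on the mat at (463,253). Next I triangulate the head.

```bash
python3 - <<'E'
from h import *
cs=[env.camera_info(n) for n in("top","scene")]; c=[x["K"]@np.c_[x["R"],x["t"]] for x in cs]
X=cv2.triangulatePoints(c[0],c[1],np.array([317.5,232.8]),np.array([330.9,205.])); X=(X[:3]/X[3]).ravel(); print(X)
print([proj(n,X)for n in("top","scene","wrist")])
for z in(.09,.10,.11,.12): print(z,ray("top",317.5,232.8,z),ray("scene",330.9,205,z))
s,R=st(); print(R.round(3)); tip=R[:,0]*.011; print("robot-side tip corner offset",tip)
to((X[0]+.006,X[1],.155),)
E
```

```text
[0.54398594 0.0197483  0.11303451]
[array([317.39902334, 232.53063273]), array([331.1543234 , 205.05492574]), array([324.99996876, 359.64258184])]
0.09 [0.54486239 0.02032706 0.09      ] [0.55021575 0.00914352 0.09      ]
0.1 [0.54420032 0.01997586 0.1       ] [0.54777711 0.01383004 0.1       ]
0.11 [0.54353825 0.01962467 0.11      ] [0.54533848 0.01851657 0.11      ]
0.12 [0.54287618 0.01927347 0.12      ] [0.54289985 0.02320309 0.12      ]
25.1 q [ 12.13 -17.15 -47.49  45.95  -7.52  16.6 ] p [0.375  0.0363 0.1769] o [-176.78   15.28  175.05] F [-0.4 -0.6  0.8] w -0.0001 0.0
[[-0.961  0.101  0.257]
 [ 0.083  0.993 -0.079]
 [-0.264 -0.054 -0.963]]
robot-side tip corner offset [-0.01057168  0.00091468 -0.00289879]
25.1 q [ 12.13 -17.15 -47.49  45.95  -7.52  16.6 ] p [0.375  0.0363 0.1769] o [-176.78   15.28  175.05] F [-0.4 -0.6  0.8] w -0.0001 0.0
(np.float64(0.5499859447390328), np.float64(0.019748298183924085), 0.155) -> [-0.1638  0.0024  0.0674]
```

Request:
jog_arm:
  xyz:
    - [-0.04,0,0.0]
    - [-0.085,0,0.01]
    - [-0.125,0.002,0.03]
    - [-0.155,0.003,0.05]
    - [-0.164,0.003,0.065]
    - [-0.163,0.003,0.076]
    - [-0.163,0.003,0.076]
  yaw: [0,0,0,0,0,0,0]
  gripper: [0,0,0,0,0,0,0]

```text
time: 25.8
ee_pos: [0.5499, 0.0193, 0.1444]
orientation: [-176.7, 15.0, 175.0]
wrist_force: [-0.6, 0.2, -0.1]
gripper_width: -0.0001
grasp_force: 0.0
```

```bash
python3 - <<'E'
from h import *
to((.552,.020,.128),(.552,.020,.12),(.552,.020,.10))
E
```

```text
25.8 q [  5.57   4.57 -33.36  37.88  -5.92  10.24] p [0.5499 0.0193 0.1444] o [-176.74   15.02  175.02] F [-0.6  0.2 -0.1] w -0.0001 0.0
(0.552, 0.02, 0.128) -> [0.0023 0.0018 0.0163]
(0.552, 0.02, 0.12) -> [0.0044 0.0023 0.024 ]
(0.552, 0.02, 0.1) -> [0.0096 0.0034 0.0433]
```

Request:
jog_arm:
  xyz:
    - [0.001,0.001,0.005]
    - [0.0015,0.001,0.01]
    - [0.0023,0.0015,0.015]
    - [0.003,0.0018,0.019]
    - [0.003,0.0018,0.019]
  yaw: [0,0,0,0,0]
  gripper: [0,0,0,0,0]

```text
time: 26.3
ee_pos: [0.5546, 0.0205, 0.1291]
orientation: [-176.8, 15.4, 175.0]
wrist_force: [0.5, 0.1, 0.5]
gripper_width: 0.0001
grasp_force: 0.0
```

Request:
jog_arm:
  xyz:
    - [0.0005,0,0.002]
    - [0.001,0,0.004]
    - [0.001,0,0.004]
  yaw: [0,0,0]
  gripper: [0,0,0]

```text
time: 26.6
ee_pos: [0.555, 0.0201, 0.1253]
orientation: [-176.8, 15.4, 175.0]
wrist_force: [-0.6, -0.2, -0.1]
gripper_width: -0.0001
grasp_force: 0.0
```

Request:
jog_arm:
  xyz:
    - [0.0005,0,0.002]
    - [0.0005,0,0.002]
  yaw: [0,0]
  gripper: [0,0]

```text
time: 26.8
ee_pos: [0.555, 0.02, 0.1231]
orientation: [-176.8, 15.4, 175.0]
wrist_force: [0.1, -0.0, 0.3]
gripper_width: 0.0002
grasp_force: 0.0
```

Request:
jog_arm:
  xyz:
    - [0.0005,0,0.002]
    - [0.0005,0,0.002]
  yaw: [0,0]
  gripper: [0,0]

```text
time: 27.0
ee_pos: [0.5551, 0.0199, 0.121]
orientation: [-176.8, 15.4, 175.0]
wrist_force: [0.1, -0.2, -0.0]
gripper_width: -0.0001
grasp_force: 0.0
```

Request:
jog_arm:
  xyz:
    - [0.0005,0,0.002]
    - [0.0005,0,0.002]
  yaw: [0,0]
  gripper: [0,0]

```text
time: 27.2
ee_pos: [0.5551, 0.0198, 0.1189]
orientation: [-176.8, 15.4, 175.0]
wrist_force: [-0.2, -0.3, -0.0]
gripper_width: -0.0
grasp_force: 0.0
```

Request:
jog_arm:
  xyz:
    - [0.0005,0,0.002]
    - [0.0005,0,0.002]
  yaw: [0,0]
  gripper: [0,0]

```text
time: 27.4
ee_pos: [0.5551, 0.0197, 0.1169]
orientation: [-176.8, 15.4, 175.0]
wrist_force: [0.2, 0.2, 0.4]
gripper_width: -0.0002
grasp_force: 0.0
```

Request:
jog_arm:
  xyz:
    - [0.0005,0,0.002]
    - [0.0005,0,0.002]
  yaw: [0,0]
  gripper: [0,0]

```text
time: 27.6
ee_pos: [0.5555, 0.0196, 0.1151]
orientation: [-176.8, 15.5, 175.0]
wrist_force: [0.2, 0.5, 1.4]
gripper_width: 0.0
grasp_force: 0.8
```

Request:
jog_arm:
  xyz:
    - [0.0005,0,0.002]
    - [0.0005,0,0.002]
  yaw: [0,0]
  gripper: [0,0]

```text
time: 27.8
ee_pos: [0.5556, 0.0196, 0.1131]
orientation: [-176.8, 15.5, 175.0]
wrist_force: [-0.7, 0.6, 2.1]
gripper_width: 0.0001
grasp_force: 1.2
```

Request:
jog_arm:
  xyz:
    - [0.0005,0,0.002]
    - [0.0005,0,0.002]
  yaw: [0,0]
  gripper: [0,0]

```text
time: 28.0
ee_pos: [0.5556, 0.0195, 0.111]
orientation: [-176.8, 15.5, 175.0]
wrist_force: [-0.9, 1.1, 4.6]
gripper_width: 0.0001
grasp_force: 1.7
```

Request:
jog_arm:
  xyz:
    - [0.0005,0,0.002]
    - [0.0005,0,0.002]
  yaw: [0,0]
  gripper: [0,0]

```text
time: 28.2
ee_pos: [0.5557, 0.0194, 0.109]
orientation: [-176.8, 15.5, 175.0]
wrist_force: [-1.2, 1.8, 4.6]
gripper_width: -0.0
grasp_force: 2.1
```

Contact came at about z = 0.116 and the spring force is growing. Finer steps to the stop.

Request:
jog_arm:
  xyz:
    - [0.0003,0,0.001]
    - [0.0003,0,0.001]
  yaw: [0,0]
  gripper: [0,0]

```text
time: 28.4
ee_pos: [0.5556, 0.0194, 0.108]
orientation: [-176.8, 15.5, 175.0]
wrist_force: [-1.7, 2.8, 5.0]
gripper_width: 0.0002
grasp_force: 2.3
```

Request:
jog_arm:
  xyz:
    - [0.0003,0,0.001]
    - [0.0003,0,0.001]
  yaw: [0,0]
  gripper: [0,0]

```text
time: 28.6
ee_pos: [0.5556, 0.0194, 0.107]
orientation: [-176.8, 15.5, 175.0]
wrist_force: [-1.5, 2.5, 5.1]
gripper_width: -0.0
grasp_force: 2.6
```

Request:
jog_arm:
  xyz:
    - [0.0003,0,0.001]
    - [0.0003,0,0.001]
  yaw: [0,0]
  gripper: [0,0]

```text
time: 28.8
ee_pos: [0.5556, 0.0193, 0.106]
orientation: [-176.8, 15.5, 175.0]
wrist_force: [-1.9, 2.5, 6.2]
gripper_width: 0.0001
grasp_force: 2.8
```

Request:
jog_arm:
  xyz:
    - [0.0003,0,0.001]
    - [0.0003,0,0.001]
  yaw: [0,0]
  gripper: [0,0]

```text
time: 29.0
ee_pos: [0.556, 0.0193, 0.1055]
orientation: [-176.9, 15.5, 175.0]
wrist_force: [-3.4, 3.4, 9.8]
gripper_width: 0.0001
grasp_force: 4.7
```

Request:
jog_arm:
  xyz:
    - [0.0003,0,0.001]
    - [0.0003,0,0.001]
  yaw: [0,0]
  gripper: [0,0]

```text
time: 29.2
ee_pos: [0.5569, 0.0193, 0.1054]
orientation: [-176.9, 15.6, 175.0]
wrist_force: [-3.0, 3.6, 12.0]
gripper_width: -0.0002
grasp_force: 6.4
```

The head has stopped moving at about 12 N, so it is at its stop. I lift off and check.

Request:
jog_arm:
  xyz:
    - [-0.0015,0,-0.006]
    - [-0.004,0,-0.015]
    - [-0.005,0,-0.03]
    - [-0.005,0,-0.07]
    - [0.03,0,-0.11]
    - [0.07,0,-0.13]
    - [0.11,0,-0.13]
    - [0.11,0,-0.13]
  yaw: [0,0,0,0,0,0,0,0]
  gripper: [0,0,0,0,0,0,0,0]

```text
time: 30.0
ee_pos: [0.4095, 0.0375, 0.1971]
orientation: [-176.7, 15.1, 175.1]
wrist_force: [0.7, -0.2, 0.2]
gripper_width: -0.0001
grasp_force: 0.0
```

```bash
python3 - <<'E'
from h import *
st()
a=cv2.imread("pics/top5.png")[:,:,::-1]; b=env.snapshot("top")
for n,lo,hi in(("red",(0,170,70),(8,255,255)),("blue",(100,150,60),(130,255,255))):
    f=lambda im:[x for x in blobs(im.copy(),lo,hi,60)[1] if x[1][1]>190]; print(n,f(a),f(b))
s=env.snapshot("scene"); print("scene red",blobs(s,(0,170,70),(8,255,255),12)[1])
E
```

```text
30.0 q [ 11.12 -13.62 -42.34  47.62  -7.32  15.56] p [0.4095 0.0375 0.1971] o [-176.68   15.11  175.12] F [ 0.7 -0.2  0.2] w -0.0001 0.0
red [([311, 227, 14, 13, 134], [317.5, 232.8])] [([311, 226, 14, 14, 130], [317.7, 232.4])]
blue [([281, 198, 75, 78, 3406], [319.1, 245.9])] [([281, 198, 75, 78, 3420], [319.0, 245.4])]
scene red [([325, 200, 12, 10, 91], [330.5, 204.9])]
```

The head is back up, the tray is still out, and nothing else has moved.

```bash
python3 -c "
from cell import env
print(env.job_done())"
```

```text
the job is handed in; nothing more can be done
None
```

I handed the job in at about 30 s: the jar stands upright on the mat, the tray is out at its stop, and the timer plunger was pressed to its stop at about 12 N and sprang back. The battery box, bulb and tin were left alone. No verdict was shown.

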